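# Level up the gel-casting platform

### The job

The gel-casting platform stands on three fixed feet, and its two front corner screw feet hang off the bench, so it rocks. Turn the two black knobs clockwise until each screw foot bears on the bench and shares the load, but not so far that any of the other feet loses its load, and let go. Do it gently, without shifting or lifting the platform, and leave the things around it alone.

Things in the scene. Friction and masses are not known exactly. Their poses are not given: they have to be found in the camera images.
- stand: Loose steel gel-casting platform, about 5 kg, on three fixed rubber feet (24 mm round, giving 1 mm per 14 to 18 N). Origin at bench level; +x to its rear, +y left, +z up. Plate top at 34 mm: x -100 to 120, y -110 to 110 mm, and a front bar x -115 to -65, y -140 to 140 mm with a screw at each end. Clear tray fixed on it: x -55 to 115, y -85 to 85 mm, rim at 71 mm.
- foot_front: Fixed rubber foot, front middle, at (-90, 0) mm on the platform; origin 9 mm above its underside. It carries about 24 to 33 N at the start.
- foot_rear_left: Fixed rubber foot, rear left, at (95, 85) mm; origin 9 mm above its underside.
- foot_rear_right: Fixed rubber foot, rear right, at (95, -85) mm; origin 9 mm above its underside.
- knob_left: Black knurled round knob of the left screw, 30 mm diameter, 26 mm tall, at (-90, +115) mm on the platform, above an 18 mm sleeve. Origin at its centre, 82 mm above the bench (top at 95); z up along its axis. It keeps its height on the platform, turns up to 5.5 rad; clockwise from above drives its foot down 2.5 mm per rad (friction 0.04 N m, stays where left).
- screw_left: Spindle and 36 mm rubber foot, turning with knob_left; origin in the spindle, at the plate's top at the start. The foot starts 2 to 7 mm off the bench: unknown, to be felt. Once it bears, a knob held at its height pushes up on the fingers, 12 N more per rad. 0.5 rad past touching leaves some 6 N on the foot once let go; 1 rad is too far. Pressing down on the knob makes it touch 0.05 rad early per N.
- knob_right: Black knurled round knob of the right screw, 30 mm diameter, 26 mm tall, at (-90, -115) mm on the platform, above an 18 mm sleeve. Origin at its centre, 82 mm above the bench (top at 95); z up along its axis. It keeps its height on the platform, turns up to 5.5 rad; clockwise from above drives its foot down 2.5 mm per rad (friction 0.04 N m, stays where left).
- screw_right: Spindle and 36 mm rubber foot, turning with knob_right; origin in the spindle, at the plate's top at the start. The foot starts 2 to 7 mm off the bench: unknown, to be felt. Once it bears, a knob held at its height pushes up on the fingers, 12 N more per rad. 0.5 rad past touching leaves some 6 N on the foot once let go; 1 rad is too far. Pressing down on the knob makes it touch 0.05 rad early per N.
- dish: Clear round dish, 60 mm wide, 14 mm high, on the bench just in front of the platform. Bystander. Origin: centre of its underside.
- vial: Small vial with a grey cap, 23 mm wide, 51 mm high, on the bench to the right of the platform. Bystander. Origin: centre of its underside.
- timer: White timer, 62 x 68 x 19 mm, on the bench right of the platform. Bystander. Origin: centre of its underside.
- bottle: Small white bottle with a red cap, 34 mm wide, 67 mm high, on the bench left of the platform. Bystander. Origin: centre of its underside.

How it is judged:
At the end, for the whole second after the job is handed in: All five feet (three fixed, two screw feet) press on the bench with more than 2 N each, and the platform is at rest and level within 0.03 rad (contact force between each of foot_rear_left, foot_rear_right, foot_front, screw_left, screw_right and anything else above 2 N and linear speed of stand below 0.01 m/s and angle between stand's own z axis and vertical below 0.03 rad); the robot touches nothing.
It fails at once if a screw foot is pressed on the bench with more than 30 N (contact force between any of screw_left, screw_right and anything else above 30 N).
It fails at once if the platform is shifted more than 20 mm (distance of stand from where it was at the start of the episode above 0.02 m).
It fails at once if the platform is tipped more than 0.06 rad (angle between stand's own z axis and vertical above 0.06 rad).
It fails at once if a bystander is moved more than 20 mm (distance of any of dish, vial, timer, bottle from where it was at the start of the episode above 0.02 m).
It also fails if it takes over 72 s, if anything falls off the work surface, if the arm or the gripper's body presses on something with over 40 N, if the wrist force passes 120 N, or if a joint passes its speed limit or range.

### The arm

A 7-joint arm with a two-finger parallel gripper is mounted at the origin on a cart in front of the work surface, level with it; the furniture and walls round the work are solid. World frame = base frame: x ahead of the robot, y to its left, z up, the work surface at z = 0. Lengths are in m, angles in rad, forces in N, time in s.
With the tool pointing down it reaches from about 0.425 to 0.875 m from the base axis. Payload 8.4 kg.
Tool frame: the origin (TCP) lies on the centre line of the jaws, within the pads' length; the fingertips stand 17 mm ahead of it and the grasp point (between the pads) lies 2 mm behind it (bot.nose_length is the distance from the TCP to the fingertips, in m); z points along the fingers, y is the line along which they close (so a half turn about z gives the same grasp; the last joint's range is limited). The gripper opens to 85 mm and grips with 20 to 120 N. Pads are 22 mm wide; open, the fingers measure 114 mm over their backs; the gripper's body (76 mm by 85 mm) begins 54 mm behind the grasp point. The pads swing forward as they close: fully open they stand 13 mm farther back than shut.
Start: joints at [-1.251, 0.333, 0.04, 1.465, -0.013, 1.343, -0.059], TCP at [0.264, 0.594, 0.248] pointing down, gripper open.
Joint ranges: [-2.58, 2.58], [-0.38, 2.09], [-1.3, 1.39], [0.25, 2.4], [-1.5, 4.64], [0.08, 2.09], [-2.65, 2.65]. Speed limits (rad/s): [2.22, 2.22, 2.79, 2.79, 3.14, 3.14, 3.14].

### API

Orientations are given as [roll, pitch, yaw] about the fixed x, y, z axes, in that order (R = Rz(yaw) Ry(pitch) Rx(roll)).
In Python, from station import bot, imaging gives the robot as it stands. The module is installed in compiled form; this text tells all that it offers.
- The arm moves only by the tool drive_tool, never from a script. Its argument "steps" is a list of rows, each a list of 3 entries, a list of its own where there are three numbers: the turn, a rotation vector about the tool's x, y, z in rad, then the shift along the tool's x, y, z in mm, then the opening, from -1 (shut) to 1 (fully open). In form: [[[rx, ry, rz], [dx, dy, dz], claw], ...]. A call has 1 to 20 rows; each row shifts and turns the commanded pose from where the row before left it, along the tool's axes as they then stand; what a row does not reach is not made up. A row lasts 1/10 s, in which the tool goes at most 50 mm and 8.59 degrees, less where a joint would pass 70% of its speed; a pose out of reach is approached as far as the arm can. A call is refused whole if a number of a shift passes 50 or a number of a turn 0.15, either way. A call with a gripper value outside its range is refused whole. The fingers move at their own pace and stop on an object; "newtons" is the grip in N (left out, the last holds). Time passes only in rows, so rows that do not move let the fingers close. It gives the time, the measured TCP pose, the force and the opening at its end, in the units of the state.
- bot.sense(): the state, without advancing time (a new reading comes with each control period).
- imaging.get_image(name): name is "side" or "top" or "wrist"; returns the picture (384x512x3 uint8, blue, green, red); there is no depth.
- imaging.camera_params(name): a dict with "K" (3x3 intrinsics, pixels), "extrinsics" (4x4, takes a point from camera to world coordinates); the wrist camera has in their place "tool_from_camera" (4x4, takes a point from camera to tool coordinates, whose origin is the TCP and whose axes are the flange's). Camera axes: x right, y down, z forward; pixel columns grow to the right and rows downward; lengths in m; the calibration is good to about 2 mm. A picture is of the moment at which its call begins: read the wrist's pose just before it. camera_params takes no time and is no camera call.
- bot.job_done(): hands the job in, once; it reports no verdict.
The state is a dict: "t": time; "joint_positions": joint angles; "qvel": joint speeds; "tau": joint torques, N m; "tcp_pos": TCP position; "orientation": TCP orientation; "force": force on the tool from outside, world axes, zero at the start; "moment": the same for the moment, N m; "opening": opening from 0.0 (shut) to 1.0 (fully open).
Only numpy, scipy, OpenCV 4.12 (cv2) and the standard library are available. Lean on these libraries where they do the work, as an engineer would, in place of code of your own. Each camera call takes 0.05 s, during which the arm holds its last target. There are 200 camera calls.

## Working session

There is one attempt and no reset: what is moved stays moved. The work goes in short steps, Python scripts to look and compute and a tool call to move; the robot and the scene stay as the last step left them, time stands still between calls to the robot, and variables do not carry over. Pictures are saved under pics/ and viewed, on a budget of 10 in all, crops included, one or two more only if the job needs it, and the job is handed in when it is done.

Besides the shell and the picture viewer there is one more tool, called after "Call:" as name([rows], argument=value, ...), one row to a line, values as JSON. drive_tool: Moves the arm, as the interface text tells. Its arguments: {"type":"object","properties":{"steps":{"type":"array"},"newtons":{"type":"number"}},"required":["steps"]}

```bash
mkdir -p pics
python3 - <<'E'
from station import bot, imaging
import cv2, numpy as np
s=bot.sense(); print({k:np.round(v,3).tolist() for k,v in s.items()}, bot.nose_length)
for n in ("top","side"):
    cv2.imwrite(f"pics/{n}0.png",imaging.get_image(n)); p=imaging.camera_params(n); print(n,np.round(p["K"],1).tolist(),np.round(p["extrinsics"],4).tolist())
print(np.round(imaging.camera_params("wrist")["tool_from_camera"],4).tolist())
a=np.hstack([cv2.imread("pics/top0.png"),cv2.imread("pics/side0.png")]);
E
```

```text
{'t': 0.0, 'joint_positions': [-1.251, 0.334, 0.04, 1.466, -0.013, 1.343, -0.059], 'qvel': [0.001, 0.0, 0.001, -0.001, 0.001, 0.002, -0.0], 'tau': [0.0, -65.852, 1.366, -40.557, 0.017, 0.012, -0.0], 'tcp_pos': [0.264, 0.593, 0.247], 'orientation': [-3.14, 0.0, 2.723], 'force': [-0.215, 0.012, 0.285], 'moment': [-0.01, -0.029, 0.021], 'opening': 0.998} 0.017
top [[416.6, 0.0, 263.0], [0.0, 416.6, 189.9], [0.0, 0.0, 1.0]] [[-0.0075, -0.9728, 0.2316, 0.2998], [-1.0, 0.0073, -0.0021, 0.1384], [0.0003, -0.2316, -0.9728, 1.3262], [0.0, 0.0, 0.0, 1.0]]
side [[362.0, 0.0, 251.5], [0.0, 362.0, 196.5], [0.0, 0.0, 1.0]] [[0.915, -0.2463, 0.3195, 0.3113], [-0.4033, -0.5752, 0.7117, -0.4789], [0.0085, -0.7801, -0.6257, 0.638], [0.0, 0.0, 0.0, 1.0]]
[[-0.0012, -0.9642, -0.2652, 0.0671], [1.0, -0.0009, -0.0012, 0.0005], [0.0009, -0.2652, 0.9642, -0.1257], [0.0, 0.0, 0.0, 1.0]]
```

View pics/top0.png

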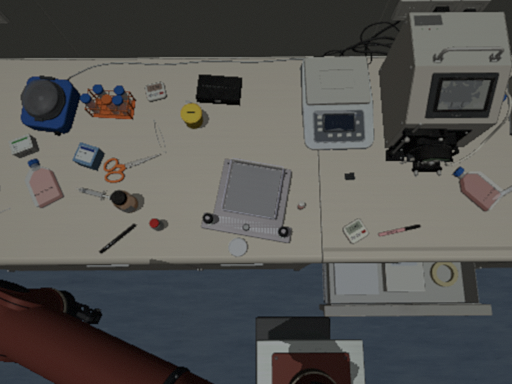

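View pics/side0.png

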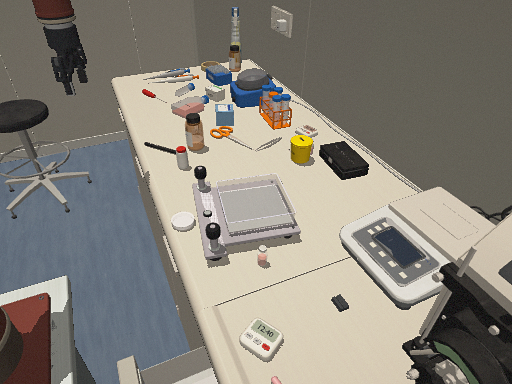

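The top view shows the knobs near (208,218) and (284,231), the dish at (238,247), the vial at (302,205) and the bottle at (155,224). The side view shows the knobs near (201,172) and (213,231).

```bash
cat > h.py <<'E'
import numpy as np, cv2
from station import bot, imaging
from scipy.spatial.transform import Rotation as R
def ray(K,T,u,v):
    d=T[:3,:3]@np.linalg.solve(np.array(K),[u,v,1]); return T[:3,3],d
def onz(K,T,u,v,z):
    o,d=ray(K,T,u,v); return o+d*(z-o[2])/d[2]
def blob(im,u,v,r,th):
    g=im.max(2)[v-r:v+r,u-r:u+r]; n,l,st,c=cv2.connectedComponentsWithStats((g<th).astype('u1'))
    i=1+np.argmax(st[1:,4]); return c[i]+[u-r,v-r],st[i]
def tri(a,b):
    (o,d),(p,e)=a,b; s=np.linalg.lstsq(np.c_[d,-e],p-o,rcond=None)[0]; x,y=o+d*s[0],p+e*s[1]; return (x+y)/2,np.linalg.norm(x-y)
def tcp():
    s=bot.sense(); T=np.eye(4); T[:3,:3]=R.from_euler('xyz',s['orientation']).as_matrix(); T[:3,3]=s['tcp_pos']; return s,T
E
python3 - <<'E'
from h import *
P={n:imaging.camera_params(n) for n in("top","side")}; I={n:cv2.imread(f"pics/{n}0.png") for n in P}
K={n:P[n]["K"] for n in P}; T={n:np.array(P[n]["extrinsics"]) for n in P}
out=[]
for t,s in (((208,218),(201,172)),((284,231),(213,231))):
    a,sa=blob(I["top"],*t,9,60); b,sb=blob(I["side"],*s,12,60); print(a.round(1),sa,b.round(1),sb)
    z=onz(K["top"],T["top"],*a,.085); x,e=tri(ray(K["top"],T["top"],*a),ray(K["side"],T["side"],*b)); print(z.round(4),onz(K["side"],T["side"],*b,.082).round(4),x.round(4),round(e,4)); out.append(z)
d=out[0]-out[1]; print("dist",np.linalg.norm(d),"yaw",np.arctan2(-d[0],d[1]))
for n,uv,z in (("dish",(238,247),.014),("vial",(302,205),.05),("bottle",(155,224),.067),("timer",(355,231),.019)): print(n,onz(K["top"],T["top"],*uv,z).round(3))
E
```

```text
[208.3 218.2] [ 4  4 11 11 76] [200.  172.7] [  5   6  12  13 114]
[0.5086 0.3012 0.085 ] [0.5097 0.3004 0.082 ] [0.5096 0.3016 0.0811] 0.0007
[284.1 231.5] [ 3  4 13 11 81] [212.6 231.3] [  5   4  14  17 178]
[0.4668 0.0734 0.085 ] [0.4677 0.0755 0.082 ] [0.467  0.0734 0.0841] 0.0002
dist 0.23151158717120607 yaw -0.18160866695843758
dish [0.429 0.215 0.014]
vial [0.554 0.014 0.05 ]
bottle [0.495 0.465 0.067]
timer [ 0.476 -0.154  0.019]
```

Call:
drive_tool([
  [[0,0,-0.1],[-5,-2,0],1],
  [[0,0,0],[-24,-12,0],1],
  [[0,0,0],[-24,-12,0],1],
  [[0,0,0],[-24,-12,0],1],
  [[0,0,0],[-24,-12,0],1],
  [[0,0,0],[-24,-12,0],1],
  [[0,0,0],[-24,-12,0],1],
  [[0,0,0],[-24,-12,0],1],
  [[0,0,0],[-24,-12,0],1],
  [[0,0,0],[-24,-12,0],1],
  [[0,0,0],[-24,-12,0],1],
  [[0,0,0],[-24,-12,0],1],
  [[0,0,0],[-24,-12,0],1],
  [[0,0,0],[0,0,0],1],
  [[0,0,0],[0,0,0],1],
], newtons=30)

```text
t: 1.6
tcp_pos: [0.4966, 0.3625, 0.2479]
orientation: [-3.141, -0.0, 2.821]
force: [0.3, -0.3, -0.0]
opening: 1.001
```

Run:
```python
from h import *
s,T=tcp(); print({k:np.round(s[k],3).tolist() for k in s if k not in('tau','qvel')})
```

```text
{'t': 1.6, 'joint_positions': [-0.863, 0.262, 0.195, 1.564, -0.052, 1.321, 0.589], 'tcp_pos': [0.497, 0.362, 0.248], 'orientation': [-3.141, -0.0, 2.821], 'force': [0.345, -0.265, -0.032], 'moment': [0.053, 0.039, -0.006], 'opening': 1.001}
```

Call:
drive_tool([
  [[0,0,0],[-10,-18,0],1],
  [[0,0,0],[-10,-18,0],1],
  [[0,0,0],[-11,-18,0],1],
  [[0,0,0],[0,0,0],1],
  [[0,0,-0.13],[0,0,5],1],
  [[0,0,-0.13],[0,0,5],1],
  [[0,0,-0.13],[0,0,5],1],
  [[0,0,-0.13],[0,0,5],1],
  [[0,0,-0.13],[0,0,5],1],
  [[0,0,-0.13],[0,0,5],1],
  [[0,0,-0.13],[0,0,5],1],
  [[0,0,-0.13],[0,0,5],1],
  [[0,0,-0.13],[0,0,5],1],
  [[0,0,-0.13],[0,0,5],1],
  [[0,0,-0.13],[0,0,5],1],
  [[0,0,-0.13],[0,0,5],1],
  [[0,0,-0.1],[0,0,5],1],
  [[0,0,0],[0,0,0],1],
  [[0,0,0],[0,0,0],1],
])

```text
t: 3.5
tcp_pos: [0.5084, 0.3026, 0.1833]
orientation: [3.141, 0.0, -1.802]
force: [-0.6, -0.2, 1.0]
opening: 1.0
```

Run:
```python
from h import *
s,T=tcp(); print({k:np.round(s[k],4).tolist() for k in s if k not in('tau','qvel')})
im=imaging.get_image("wrist"); cv2.imwrite("pics/w1.png",im)
p=imaging.camera_params("wrist"); C=T@np.array(p["tool_from_camera"]); print(np.round(p["K"],1).tolist())
c=np.linalg.inv(C)@[0.509,.301,.095,1]; uv=np.array(p["K"])@c[:3]; print("expected px",uv[:2]/uv[2])
```

```text
{'t': 3.5, 'joint_positions': [-0.6431, 0.2583, 0.0369, 1.6977, -0.0105, 1.1861, 2.3065], 'tcp_pos': [0.5084, 0.3026, 0.1833], 'orientation': [3.1412, 0.0, -1.8024], 'force': [-0.593, -0.1888, 1.012], 'moment': [-0.0376, 0.0463, -0.0003], 'opening': 0.9998}
[[267.6, 0.0, 256.3], [0.0, 267.6, 193.4], [0.0, 0.0, 1.0]]
expected px [255.30321656 200.96000893]
```

View pics/w1.png

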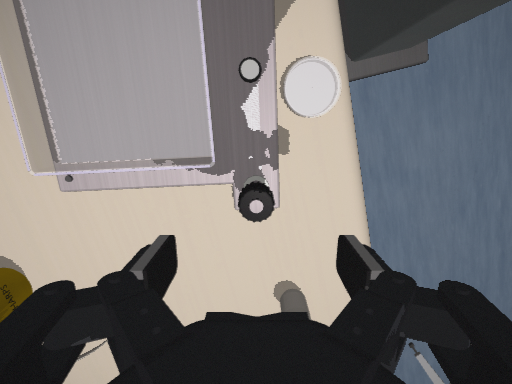

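The knob's top is at about (256,206), roughly 5 px from the predicted (255,201). I'll refine from its white centre dot and set the descent.

```bash
cat >> h.py <<'E'
def knob(im,T,u,v):
    p=imaging.camera_params("wrist"); C=T@np.array(p["tool_from_camera"])
    g=im[v-30:v+30,u-30:u+30].max(2); n,l,st,c=cv2.connectedComponentsWithStats((g>110).astype('u1')[12:48,12:48],connectivity=4)
    i=min(range(1,n),key=lambda i:np.hypot(*(c[i]-18))); a=c[i]+[u-18,v-18]; w=onz(p["K"],C,*a,.095)
    e=T[:3,:3].T@(w-T[:3,3]); print("dot",a.round(1),st[i],"world",w.round(4),"tool mm",(e*1e3).round(1)); return w
E
python3 - <<'E'
from h import *
s,T=tcp(); knob(cv2.imread("pics/w1.png"),T,256,206)
E
```

```text
dot [256.  206.1] [ 11  12  15  13 146] world [0.5098 0.3055 0.095 ] tool mm [-3.1 -0.4 88.5]
```

Call:
drive_tool([
  [[0,0,0],[-1.5,0,17],1],
  [[0,0,0],[0,0,17],1],
  [[0,0,0],[0,0,17],1],
  [[0,0,0],[0,0,17],1],
  [[0,0,0],[0,0,17],1],
  [[0,0,0],[0,0,15],1],
  [[0,0,0],[0,0,0],1],
  [[0,0,0],[0,0,0],1],
])

```text
t: 4.35
tcp_pos: [0.5093, 0.3035, 0.0836]
orientation: [3.142, -0.0, -1.801]
force: [0.3, 0.2, 1.2]
opening: 1.004
```

Call:
drive_tool([
  [[0,0,0],[0,0,0],0.3],
  [[0,0,0],[0,0,0],0],
  [[0,0,0],[0,0,0],-1],
  [[0,0,0],[0,0,0],-1],
  [[0,0,0],[0,0,0],-1],
  [[0,0,0],[0,0,0],-1],
  [[0,0,0],[0,0,0],-1],
  [[0,0,0],[0,0,0],-1],
], newtons=30)

```text
t: 5.15
tcp_pos: [0.5093, 0.304, 0.0838]
orientation: [-3.141, 0.001, -1.8]
force: [4.8, 0.9, -0.9]
opening: 0.334
```

Run:
```python
from h import *
s,T=tcp(); print({k:np.round(s[k],4).tolist() for k in s if k not in('tau','qvel')})
```

```text
{'t': 5.15, 'joint_positions': [-0.6394, 0.3573, 0.0319, 1.7898, -0.0139, 0.9941, 2.3104], 'tcp_pos': [0.5093, 0.304, 0.0838], 'orientation': [-3.1415, 0.0008, -1.8], 'force': [4.7797, 0.9368, -0.8822], 'moment': [0.2767, 0.5071, 0.0136], 'opening': 0.3343}
```

Call:
drive_tool([
  [[0,0,0.1],[0,0,0],-1],
  [[0,0,0.1],[0,0,0],-1],
  [[0,0,0.1],[0,0,0],-1],
  [[0,0,0],[0,0,0],-1],
])

```text
t: 5.55
tcp_pos: [0.5089, 0.304, 0.0838]
orientation: [3.141, 0.0, -2.104]
force: [-2.5, 3.7, 3.8]
opening: 0.34
```

Call:
drive_tool([
  [[0,0,0.1],[0,0,0],-1],
  [[0,0,0.1],[0,0,0],-1],
  [[0,0,0.1],[0,0,0],-1],
  [[0,0,0],[0,0,0],-1],
])

```text
t: 5.95
tcp_pos: [0.5089, 0.3043, 0.0837]
orientation: [3.141, 0.0, -2.403]
force: [0.4, -4.2, 4.6]
opening: 0.338
```

Call:
drive_tool([
  [[0,0,0.1],[0,0,0],-1],
  [[0,0,0.1],[0,0,0],-1],
  [[0,0,0],[0,0,0],-1],
  [[0,0,0],[0,0,0],-1],
])

```text
t: 6.35
tcp_pos: [0.5091, 0.3046, 0.0838]
orientation: [3.141, 0.001, -2.599]
force: [-3.7, 7.4, 4.8]
opening: 0.341
```

Run:
```python
from h import *
s,T=tcp(); print({k:np.round(s[k],3).tolist() for k in s if k not in('tau','qvel')})
im=imaging.get_image("side"); cv2.imwrite("pics/s2.png",cv2.resize(im[130:290,150:330],None,fx=3,fy=3))
```

```text
{'t': 6.35, 'joint_positions': [-0.753, 0.359, 0.168, 1.796, -0.071, 0.992, 1.557], 'tcp_pos': [0.509, 0.305, 0.084], 'orientation': [3.141, 0.001, -2.599], 'force': [-3.723, 7.364, 4.819], 'moment': [0.442, 0.19, -0.027], 'opening': 0.341}
```

View pics/s2.png

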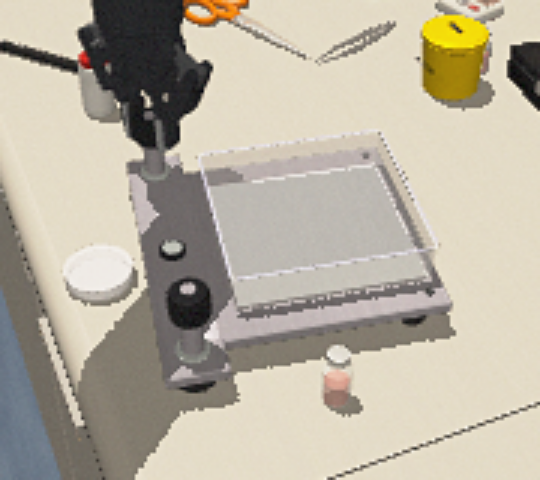

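The gripper is holding the left knob over its sleeve and nothing around it is disturbed. Fz levelled off near 4.8 N with no 12 N/rad slope, so the foot isn't touching yet. I'll continue in small steps.

Call:
drive_tool([
  [[0,0,0.1],[0,0,0],-1],
  [[0,0,0.1],[0,0,0],-1],
  [[0,0,0],[0,0,0],-1],
])

```text
t: 6.7
tcp_pos: [0.5093, 0.3048, 0.084]
orientation: [3.14, 0.001, -2.802]
force: [-4.1, 8.8, 3.6]
opening: 0.339
```

Call:
drive_tool([
  [[0,0,0.1],[0,0,0],-1],
  [[0,0,0.1],[0,0,0],-1],
  [[0,0,0],[0,0,0],-1],
])

```text
t: 7.0
tcp_pos: [0.5093, 0.3047, 0.0838]
orientation: [3.14, 0.001, -3.002]
force: [-2.0, 3.0, 4.3]
opening: 0.339
```

Call:
drive_tool([
  [[0,0,0.1],[0,0,0],-1],
  [[0,0,0.1],[0,0,0],-1],
  [[0,0,0],[0,0,0],-1],
])

```text
t: 7.3
tcp_pos: [0.5094, 0.3047, 0.084]
orientation: [3.14, 0.001, 3.081]
force: [-2.1, 4.3, 7.0]
opening: 0.338
```

Call:
drive_tool([
  [[0,0,0],[0,0,0],-1],
  [[0,0,0],[0,0,0],-1],
])

```text
t: 7.5
tcp_pos: [0.5094, 0.3047, 0.084]
orientation: [3.14, 0.001, 3.085]
force: [-3.3, 4.4, 6.8]
opening: 0.335
```

Call:
drive_tool([
  [[0,0,0.1],[0,0,0],-1],
  [[0,0,0],[0,0,0],-1],
  [[0,0,0],[0,0,0],-1],
])

```text
t: 7.8
tcp_pos: [0.5094, 0.3047, 0.0841]
orientation: [3.14, 0.001, 2.984]
force: [-2.4, 4.3, 7.3]
opening: 0.34
```

Call:
drive_tool([
  [[0,0,0.1],[0,0,0],-1],
  [[0,0,0],[0,0,0],-1],
  [[0,0,0],[0,0,0],-1],
])

```text
t: 8.1
tcp_pos: [0.5095, 0.3047, 0.0842]
orientation: [3.14, 0.0, 2.884]
force: [-2.9, 3.5, 8.5]
opening: 0.337
```

Call:
drive_tool([
  [[0,0,0.1],[0,0,0],-1],
  [[0,0,0],[0,0,0],-1],
  [[0,0,0],[0,0,0],-1],
])

```text
t: 8.4
tcp_pos: [0.5095, 0.3046, 0.0843]
orientation: [3.14, 0.0, 2.784]
force: [-3.2, 3.6, 9.9]
opening: 0.339
```

Call:
drive_tool([
  [[0,0,0.1],[0,0,0],-1],
  [[0,0,0],[0,0,0],-1],
  [[0,0,0],[0,0,0],-1],
])

```text
t: 8.7
tcp_pos: [0.5095, 0.3046, 0.0845]
orientation: [3.139, -0.0, 2.684]
force: [-4.6, 2.8, 11.1]
opening: 0.335
```

Fz now climbs at 12 N/rad. Loaded contact was at about 1.2 rad, so unloaded contact should be about 1.4. I'll finish at 1.9, release and rise.

Call:
drive_tool([
  [[0,0,0.1],[0,0,0],-1],
  [[0,0,0],[0,0,0],-1],
  [[0,0,0],[0,0,0],-1],
])

```text
t: 9.0
tcp_pos: [0.5095, 0.3046, 0.0845]
orientation: [3.139, -0.0, 2.584]
force: [-5.0, 2.8, 11.7]
opening: 0.339
```

Call:
drive_tool([
  [[0,0,0],[0,0,0],0],
  [[0,0,0],[0,0,0],0.5],
  [[0,0,0],[0,0,0],1],
  [[0,0,0],[0,0,0],1],
  [[0,0,0],[0,0,0],1],
  [[0,0,0],[0,0,-10],1],
  [[0,0,0],[0,0,-20],1],
  [[0,0,0],[0,0,-20],1],
  [[0,0,0],[0,0,-25],1],
  [[0,0,0],[0,0,-25],1],
  [[0,0,0],[0,0,0],1],
  [[0,0,0],[0,0,0],1],
])

```text
t: 10.2
tcp_pos: [0.5096, 0.3036, 0.1842]
orientation: [3.14, 0.0, 2.583]
force: [-0.2, -0.8, -0.3]
opening: 1.002
```

Run:
```python
from h import *
s,T=tcp(); print({k:np.round(s[k],4).tolist() for k in s if k not in('tau','qvel')})
im=imaging.get_image("wrist"); cv2.imwrite("pics/w2.png",im); knob(im,T,256,206)
im=imaging.get_image("top"); 
p=imaging.camera_params("top")
for t in ((208,218),(284,231)):
    a,st=blob(im,*t,9,60); print(a.round(1),st,onz(p["K"],np.array(p["extrinsics"]),*a,.085).round(4))
```

```text
{'t': 10.2, 'joint_positions': [-0.9356, 0.2668, 0.3851, 1.7098, -0.1074, 1.1842, 0.4896], 'tcp_pos': [0.5096, 0.3036, 0.1842], 'orientation': [3.1401, 0.0004, 2.5828], 'force': [-0.2443, -0.7899, -0.311], 'moment': [-0.0166, -0.0374, 0.023], 'opening': 1.0022}
dot [257.1 202.8] [ 13   8  14  14 147] world [0.5102 0.3043 0.095 ] tool mm [-0.1  0.8 89.2]
[213.  214.9] [  7   0  11  18 100] [0.5186 0.287  0.085 ]
[282.8 231.7] [ 2  5 12 11 86] [0.4663 0.0773 0.085 ]
```

Call:
drive_tool([
  [[0,0,0],[-7,-18,0],1],
  [[0,0,0],[-7,-18,0],1],
  [[0,0,0],[-7,-18,0],1],
  [[0,0,0],[-7,-18,0],1],
  [[0,0,0],[-7,-18,0],1],
  [[0,0,0],[-7,-18,0],1],
  [[0,0,0],[-7,-18,0],1],
  [[0,0,0],[-7,-18,0],1],
  [[0,0,0],[-7,-18,0],1],
  [[0,0,0],[-7,-18,0],1],
  [[0,0,0],[-7,-18,0],1],
  [[0,0,0],[-7,-17,0],1],
  [[0,0,0],[0,0,0],1],
  [[0,0,0],[0,0,0],1],
])

```text
t: 11.7
tcp_pos: [0.4666, 0.0763, 0.1835]
orientation: [3.141, -0.0, 2.582]
force: [-0.4, 0.1, -0.2]
opening: 1.001
```

Call:
drive_tool([
  [[0,0,-0.13],[0,0,0],1],
  [[0,0,-0.13],[0,0,0],1],
  [[0,0,-0.13],[0,0,0],1],
  [[0,0,-0.13],[0,0,0],1],
  [[0,0,-0.13],[0,0,0],1],
  [[0,0,-0.13],[0,0,0],1],
  [[0,0,-0.13],[0,0,0],1],
  [[0,0,-0.13],[0,0,0],1],
  [[0,0,-0.13],[0,0,0],1],
  [[0,0,-0.13],[0,0,0],1],
  [[0,0,-0.13],[0,0,0],1],
  [[0,0,0],[0,0,0],1],
  [[0,0,0],[0,0,0],1],
])

```text
t: 13.0
tcp_pos: [0.4666, 0.0771, 0.1833]
orientation: [-3.142, -0.0, -2.273]
force: [0.4, -0.2, 0.4]
opening: 1.002
```

Run:
```python
from h import *
s,T=tcp(); print({k:np.round(s[k],4).tolist() for k in s if k not in('tau','qvel')})
im=imaging.get_image("wrist"); cv2.imwrite("pics/w3.png",im); knob(im,T,256,203)
```

```text
{'t': 13.0, 'joint_positions': [-0.7646, 0.002, 0.5131, 1.9884, -0.001, 1.1516, 2.188], 'tcp_pos': [0.4666, 0.0771, 0.1833], 'orientation': [-3.1416, -0.0002, -2.2733], 'force': [0.3517, -0.1986, 0.3955], 'moment': [0.0529, 0.0126, -0.0267], 'opening': 1.0024}
dot [256.1 205.5] [ 12  14  13  14 135] world [0.4682 0.079  0.095 ] tool mm [-2.5 -0.1 88.3]
```

View pics/w3.png

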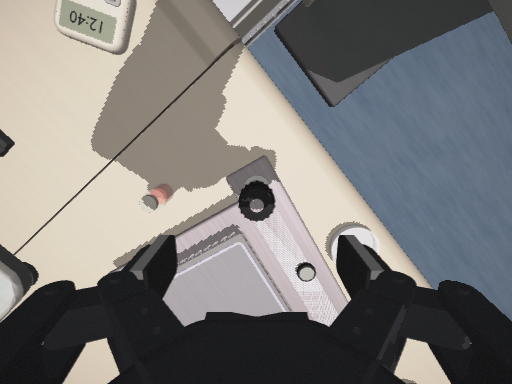

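The right knob's dot is at (256,205). The vial (150,200), timer and dish stay clear of the fingers. The knob spacing comes out at 229 mm against 230 mm given. Descending with a -2 mm x correction.

Call:
drive_tool([
  [[0,0,0],[-2,0,17],1],
  [[0,0,0],[0,0,17],1],
  [[0,0,0],[0,0,17],1],
  [[0,0,0],[0,0,17],1],
  [[0,0,0],[0,0,17],1],
  [[0,0,0],[0,0,15],1],
  [[0,0,0],[0,0,0],1],
  [[0,0,0],[0,0,0],1],
  [[0,0,0],[0,0,0],0.3],
  [[0,0,0],[0,0,0],0],
  [[0,0,0],[0,0,0],-1],
  [[0,0,0],[0,0,0],-1],
  [[0,0,0],[0,0,0],-1],
  [[0,0,0],[0,0,0],-1],
  [[0,0,0],[0,0,0],-1],
  [[0,0,0],[0,0,0],-1],
], newtons=30)

```text
t: 14.65
tcp_pos: [0.4677, 0.0783, 0.0835]
orientation: [3.141, 0.0, -2.27]
force: [-4.8, 2.8, 7.9]
opening: 0.335
```

Call:
drive_tool([
  [[0,0,0.1],[0,0,0],-1],
  [[0,0,0.1],[0,0,0],-1],
  [[0,0,0.1],[0,0,0],-1],
  [[0,0,0],[0,0,0],-1],
])

```text
t: 15.05
tcp_pos: [0.468, 0.0783, 0.0835]
orientation: [-3.142, 0.0, -2.572]
force: [1.2, -1.0, 2.4]
opening: 0.338
```

Call:
drive_tool([
  [[0,0,0.1],[0,0,0],-1],
  [[0,0,0.1],[0,0,0],-1],
  [[0,0,0],[0,0,0],-1],
  [[0,0,0],[0,0,0],-1],
])

```text
t: 15.45
tcp_pos: [0.4681, 0.0783, 0.0836]
orientation: [3.141, 0.001, -2.767]
force: [-6.4, 7.5, 6.1]
opening: 0.34
```

Call:
drive_tool([
  [[0,0,0.1],[0,0,0],-1],
  [[0,0,0],[0,0,0],-1],
  [[0,0,0],[0,0,0],-1],
])

```text
t: 15.75
tcp_pos: [0.4683, 0.0782, 0.0837]
orientation: [3.141, 0.001, -2.867]
force: [-5.1, 7.6, 7.5]
opening: 0.343
```

Call:
drive_tool([
  [[0,0,0.1],[0,0,0],-1],
  [[0,0,0],[0,0,0],-1],
  [[0,0,0],[0,0,0],-1],
])

```text
t: 16.05
tcp_pos: [0.4684, 0.0783, 0.0836]
orientation: [3.141, 0.001, -2.967]
force: [0.9, -3.2, 2.1]
opening: 0.343
```

Call:
drive_tool([
  [[0,0,0.1],[0,0,0],-1],
  [[0,0,0],[0,0,0],-1],
  [[0,0,0],[0,0,0],-1],
])

```text
t: 16.35
tcp_pos: [0.4683, 0.0781, 0.0836]
orientation: [3.141, 0.001, -3.068]
force: [0.1, 3.6, 7.7]
opening: 0.342
```

Call:
drive_tool([
  [[0,0,0.1],[0,0,0],-1],
  [[0,0,0],[0,0,0],-1],
  [[0,0,0],[0,0,0],-1],
])

```text
t: 16.65
tcp_pos: [0.4683, 0.078, 0.0837]
orientation: [3.141, 0.001, 3.115]
force: [-0.8, 0.5, 7.2]
opening: 0.343
```

Call:
drive_tool([
  [[0,0,0.1],[0,0,0],-1],
  [[0,0,0],[0,0,0],-1],
  [[0,0,0],[0,0,0],-1],
])

```text
t: 16.95
tcp_pos: [0.4684, 0.078, 0.0838]
orientation: [3.141, 0.001, 3.015]
force: [-1.4, -0.2, 8.9]
opening: 0.339
```

Call:
drive_tool([
  [[0,0,0.1],[0,0,0],-1],
  [[0,0,0],[0,0,0],-1],
  [[0,0,0],[0,0,0],-1],
])

```text
t: 17.25
tcp_pos: [0.4684, 0.078, 0.0839]
orientation: [3.141, 0.001, 2.915]
force: [-1.4, -0.2, 12.2]
opening: 0.339
```

Call:
drive_tool([
  [[0,0,0.1],[0,0,0],-1],
  [[0,0,0],[0,0,0],-1],
  [[0,0,0],[0,0,0],-1],
])

```text
t: 17.55
tcp_pos: [0.4684, 0.0779, 0.0841]
orientation: [3.141, 0.001, 2.815]
force: [-2.5, -0.2, 12.9]
opening: 0.337
```

Contact is near 0.9 rad, but with about 7 N of downward preload from the grip. I'll raise the tool slightly to relieve it, so the unloaded touch point is clear.

Call:
drive_tool([
  [[0,0,0],[0,0,-0.3],-1],
  [[0,0,0],[0,0,0],-1],
  [[0,0,0],[0,0,0],-1],
  [[0,0,0],[0,0,0],-1],
])

```text
t: 17.95
tcp_pos: [0.4684, 0.0779, 0.0841]
orientation: [3.141, 0.001, 2.815]
force: [-0.5, -0.6, 9.2]
opening: 0.339
```

Call:
drive_tool([
  [[0,0,0],[0,0,-0.3],-1],
  [[0,0,0],[0,0,0],-1],
  [[0,0,0],[0,0,0],-1],
  [[0,0,0],[0,0,0],-1],
])

```text
t: 18.35
tcp_pos: [0.4684, 0.078, 0.0843]
orientation: [3.141, 0.001, 2.815]
force: [0.8, -0.2, 6.7]
opening: 0.344
```

Call:
drive_tool([
  [[0,0,0],[0,0,-0.3],-1],
  [[0,0,0],[0,0,-0.3],-1],
  [[0,0,0],[0,0,0],-1],
  [[0,0,0],[0,0,0],-1],
  [[0,0,0],[0,0,0],-1],
])

```text
t: 18.85
tcp_pos: [0.4684, 0.0781, 0.0846]
orientation: [3.141, 0.001, 2.814]
force: [5.3, 1.6, -0.7]
opening: 0.344
```

Call:
drive_tool([
  [[0,0,0.1],[0,0,0],-1],
  [[0,0,0],[0,0,0],-1],
  [[0,0,0],[0,0,0],-1],
  [[0,0,0],[0,0,0],-1],
])

```text
t: 19.25
tcp_pos: [0.4684, 0.0781, 0.0847]
orientation: [3.141, 0.001, 2.716]
force: [6.1, 0.8, -0.2]
opening: 0.343
```

Call:
drive_tool([
  [[0,0,0.1],[0,0,0],-1],
  [[0,0,0],[0,0,0],-1],
  [[0,0,0],[0,0,0],-1],
  [[0,0,0],[0,0,0],-1],
])

```text
t: 19.65
tcp_pos: [0.4683, 0.078, 0.0848]
orientation: [3.141, 0.001, 2.618]
force: [6.2, -0.1, 2.2]
opening: 0.342
```

Call:
drive_tool([
  [[0,0,0.1],[0,0,0],-1],
  [[0,0,0],[0,0,0],-1],
  [[0,0,0],[0,0,0],-1],
  [[0,0,0],[0,0,0],-1],
])

```text
t: 20.05
tcp_pos: [0.4683, 0.078, 0.0848]
orientation: [3.141, 0.001, 2.518]
force: [4.8, -1.4, 3.8]
opening: 0.341
```

Call:
drive_tool([
  [[0,0,0.1],[0,0,0],-1],
  [[0,0,0.1],[0,0,0],-1],
  [[0,0,0],[0,0,0],-1],
  [[0,0,0],[0,0,0],-1],
  [[0,0,0],[0,0,0],-1],
])

```text
t: 20.55
tcp_pos: [0.4683, 0.0779, 0.085]
orientation: [3.141, 0.0, 2.318]
force: [3.2, -0.9, 8.2]
opening: 0.341
```

Call:
drive_tool([
  [[0,0,0.07],[0,0,0],-1],
  [[0,0,0],[0,0,0],-1],
  [[0,0,0],[0,0,0],-1],
  [[0,0,0],[0,0,0],-1],
])

```text
t: 20.95
tcp_pos: [0.4683, 0.0779, 0.0851]
orientation: [3.141, 0.0, 2.248]
force: [2.6, -0.9, 9.4]
opening: 0.34
```

Call:
drive_tool([
  [[0,0,0],[0,0,0],0],
  [[0,0,0],[0,0,0],0.2],
  [[0,0,0],[0,0,0],0.2],
  [[0,0,0],[0,0,0],0.2],
  [[0,0,0],[0,0,0],0.2],
  [[0,0,0],[0,0,-10],0.2],
  [[0,0,0],[0,0,-20],0.2],
  [[0,0,0],[0,0,-25],0.2],
  [[0,0,0],[0,0,-25],0.2],
  [[0,0,0],[0,0,-25],0.2],
  [[0,0,0],[0,0,-25],1],
  [[0,0,0],[0,0,0],1],
  [[0,0,0],[0,0,0],1],
])

```text
t: 22.25
tcp_pos: [0.468, 0.0781, 0.2152]
orientation: [3.14, -0.0, 2.243]
force: [-0.8, 0.2, -0.8]
opening: 1.002
```

Run:
```python
from h import *
s,T=tcp(); print({k:np.round(s[k],3).tolist() for k in s if k not in('tau','qvel')})
im=imaging.get_image("wrist"); cv2.imwrite("pics/w4.png",im)
im=imaging.get_image("side"); cv2.imwrite("pics/s4.png",cv2.resize(im[130:290,150:330],None,fx=4,fy=3.7))
```

```text
{'t': 22.25, 'joint_positions': [-0.969, -0.042, 0.704, 1.951, 0.028, 1.221, 0.397], 'tcp_pos': [0.468, 0.078, 0.215], 'orientation': [3.14, -0.0, 2.243], 'force': [-0.791, 0.205, -0.775], 'moment': [-0.025, 0.021, -0.058], 'opening': 1.002}
```

View pics/s4.png

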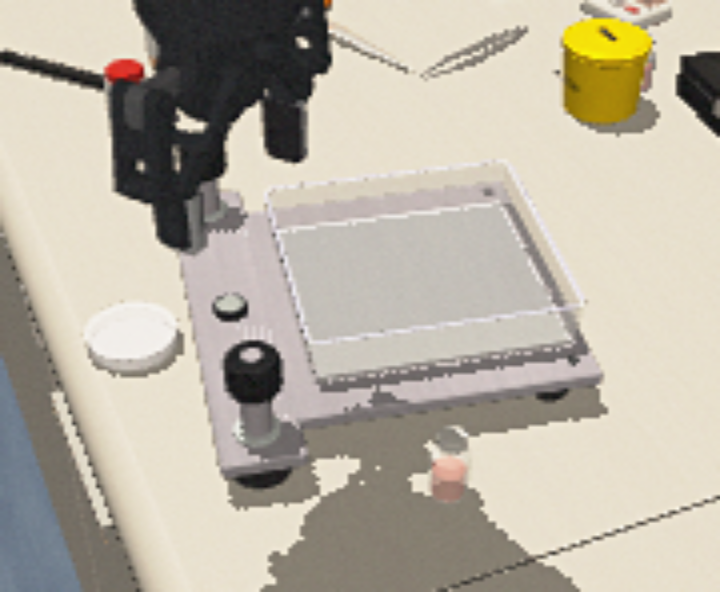

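The gripper is clear. The right screw foot (260,475) meets the bench, and the dish, vial and other bystanders are in place. Handing in.

```bash
python3 -c "
from station import bot
print(bot.job_done())"
```

```text
the job is handed in; nothing more can be done
None
```

I turned both black knobs clockwise until their screw feet took load, let go of each, raised the gripper clear and handed the job in at about 22 s. No verdict came back, and I had no direct reading of the load on any foot.

| Knob | Total turn | Touch point, no hand load | Turn past touching |
|---|---|---|---|
| Left | about 1.9 rad | about 1.4 rad | about 0.5 rad |
| Right | about 1.77 rad | about 1.3 rad | about 0.47 rad |

- **Expected load:** by the task's figures, that is about 6 N on each screw foot. My rough stiffness estimate leaves the front foot more than 10 N.
- **Left knob:** past contact, the force on the fingers rose at the stated 12 N per rad. The touch point there is corrected by calculation for about 4 N of downward push from my grip.
- **Right knob:** the readings before contact were noisy (2 to 8 N), so I raised the tool about 1.2 mm to remove the push and felt for contact again. The touch point agreed with my first estimate, but the force then rose faster than stated, about 20 N per rad. It ended at 9.4 N where about 6 N was expected, so the right foot may carry slightly more than the left.
- **Last checks:** after release the side picture showed the platform in place, the gripper open and clear, and the dish and vial undisturbed. The knob spacing measured 229 mm against 230 mm. The top view suggested a platform shift of up to about 4 mm, though part of that may be measurement error.
- **Not checked:** I did not grip the left knob again after setting the right one, and I did not measure the positions of the bystanders again.

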